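# Roll the absorber caddy into its dock

## Task

Push the flask caddy along the bench, kept on its wheels, until all four castors trail straight behind their pivots before its nose reaches the dock, then steer it in between the rails. Press it home gently until the spring rollers snap behind the ball stud and the caddy sits against both buffers with its castors still trailing, never pushing it against the dock with more than about 7 N. Let go, with the flasks still standing in the rack and everything else on the bench left alone.

Things in the scene. Friction and masses are not known exactly. Their poses are not given: they have to be found in the camera images.
- caddy: wheeled flask caddy: grey steel tray 200 long x 130 wide, deck top 46 above the bench, skirt from 32 to 56 high, rack on it (top plate at 98), push bow at the rear; 0.55 to 0.75 kg plus flasks. Origin on the bench under the tray's middle; +x forward (to the nose), +z up. It rolls on well under 1 N; pushed straight for 50 to 80 mm, each castor swings by itself to trail behind its pivot
- push_bar (a point): middle of the push bow's crossbar: round steel bar 10 thick, 100 long along the caddy's y, 135 behind the caddy's origin and 140 above the bench; hold the caddy here. Rack and flasks begin 70 mm in front of it and stay below 150
- caddy_nose (a point): middle of the caddy's front face, 100 ahead of its origin, 43 above the bench
- stud_ball (a point): centre of the ball of the steel stud on the nose (ball 16 in diameter on an 8 thick neck), 130 ahead of the caddy's origin, 43 high. It meets the dock's rollers about 13 mm before the nose meets the buffers. Parting them takes a push of about 4 N, which falls away 4 mm before the buffers: there the rollers snap shut behind the ball
- castor_fl_axle (a point): wheel axle of the front left swivel castor (wheel 30 in diameter, 10 wide). The pivot is at (70, 42) in the caddy's frame and the axle is 14 from it; trailing straight it lies at (56, 42)
- castor_fr_axle (a point): wheel axle of the front right swivel castor (wheel 30 in diameter, 10 wide). The pivot is at (70, -42) in the caddy's frame and the axle is 14 from it; trailing straight it lies at (56, -42)
- castor_rl_axle (a point): wheel axle of the rear left swivel castor (wheel 30 in diameter, 10 wide). The pivot is at (-70, 42) in the caddy's frame and the axle is 14 from it; trailing straight it lies at (-84, 42)
- castor_rr_axle (a point): wheel axle of the rear right swivel castor (wheel 30 in diameter, 10 wide). The pivot is at (-70, -42) in the caddy's frame and the axle is 14 from it; trailing straight it lies at (-84, -42)
- flask0: rear glass gas-washing flask in the rack, 34 in diameter, 102 high, 60 g, loose, standing on the deck in a 39 hole; origin at the centre of its foot, z up
- flask1: middle (green) glass gas-washing flask in the rack, 34 in diameter, 102 high, 60 g, loose, standing on the deck in a 39 hole; origin at the centre of its foot, z up
- flask2: front glass gas-washing flask in the rack, 34 in diameter, 102 high, 60 g, loose, standing on the deck in a 39 hole; origin at the centre of its foot, z up
- dock: the caddy's dock, screwed to the bench: two aluminium rails 55 high with 136 clear between them, flared at the mouth to about 180, and a back plate. Origin on the bench midway between the rails; +x is the way the caddy goes in. Straight rails from x = -130 to +20, flares from -175. At the inner end a blue catch block with two rubber buffers for the caddy's front face and two sprung white rollers
- catch_front (a point): point of the dock where the buffer faces would be at the block's foremost setting, at x = -36 of the dock, 43 high. Thumb screws clamp the block anywhere from there to 26 mm deeper; its setting is not measured and must be felt. The rollers draw the caddy onto the buffers by themselves with about 2 N and hold it there
- buffer_l (a joint): the left sprung buffer of the catch block (rubber tip 18 in diameter, 42 to the left of the middle, 43 high): 0 free, 0.0025 m fully in, 1 N per mm, rigid beyond; with the caddy held home both stand about 1.5 mm in
- buffer_r (a joint): the right sprung buffer of the catch block (rubber tip 18 in diameter, 42 to the right of the middle, 43 high): 0 free, 0.0025 m fully in, 1 N per mm, rigid beyond; with the caddy held home both stand about 1.5 mm in
- dock_mouth (a point): middle of the dock's open mouth, at the tips of the flares, 175 before the dock's origin, 43 high
- wash_bottle: white wash bottle with a red cap, 64 in diameter, 150 high, a bystander; origin at the centre of its foot
- beaker: glass beaker, 68 in diameter, 85 high, a bystander; origin at the centre of its foot
- reagent_jar: amber glass jar with a black lid, 56 in diameter, 85 high, a bystander; origin at the centre of its foot
- spare_flask: a spare glass flask standing on the bench, 34 in diameter, 102 high, a bystander; origin at the centre of its foot
- screw_dish: low aluminium dish, 76 in diameter, 16 high, a bystander; origin at the centre of its foot
- screwdriver: red-handled screwdriver lying on the bench, 170 long, a bystander; origin at its middle, x along it
Mind the look-alikes: they are no part of the job. What is shaped like the flask1 but orange or purple is not meant.

How it is judged:
By the outcome, as a careful person would: the job done as asked, in the order asked, and still so for the second after the job is handed in, with the robot touching nothing.
It also fails if it takes over 67 s, if anything falls off the work surface, if the arm or the gripper's body presses on something with over 40 N, if the wrist force passes 120 N, or if a joint passes its speed limit or range.

## Robot

A 6-joint arm with a two-finger parallel gripper is mounted at the origin on the work surface. World frame = base frame: x ahead of the robot, y to its left, z up, the work surface at z = 0. Lengths are in m, angles in degrees, forces in N, time in s.
With the tool pointing down it reaches from about 0.15 to 0.775 m from the base axis. Payload 6.1 kg.
Tool frame: the origin (TCP) lies on the centre line of the jaws, within the pads' length; the fingertips stand arm.tcp_to_tips ahead of it and the grasp point (between the pads) lies 3 mm ahead of it (arm.tcp_to_tips is the distance from the TCP to the fingertips, in m); z points along the fingers, y is the line along which they close (so a half turn about z gives the same grasp; the last joint's range is limited). The gripper opens to 85 mm and grips with 20 to 120 N. Pads are 22 mm wide; open, the fingers measure 114 mm over their backs; the gripper's body (76 mm by 85 mm) begins 54 mm behind the grasp point. The pads swing forward as they close: fully open they stand 13 mm farther back than shut.
Start: joints at [63.999, 7.208, -2.269, 80.523, 0, 90], TCP at [0.23, 0.472, 0.253] pointing down, gripper open.
Joint ranges: [-155.77, 155.77], [-54.66, 111.73], [-72.52, 77.12], [-102.08, 115.82], [-83.92, 84.16], [-180, 180]. Speed limits (degrees/s): [136.94, 136.94, 172.46, 180, 180, 180].

## Interface

Orientations are given as a 3x3 rotation matrix whose columns are the frame's x, y, z axes.
In Python, from station import arm gives the robot as it stands. The module is installed in compiled form; this text tells all that it offers.
- The arm moves only by the tool apply_moves, never from a script. Its argument "moves" is a list of rows, each a list of 7 numbers: the shift along the tool's x, y, z in mm, then the turn, a rotation vector about the tool's x, y, z in rad, then the finger opening in mm, from 0 to 85.4. In form: [[dx, dy, dz, wx, wy, wz, jaw], ...]. A call has 1 to 8 rows; each row shifts and turns the commanded pose from where the row before left it, along the tool's axes as they then stand; what a row does not reach is not made up. A row lasts 1/10 s, in which the tool goes at most 50 mm and 8.59 degrees, less where a joint would pass 70% of its speed; a pose out of reach is approached as far as the arm can. A call with a gripper value outside its range is refused whole. The fingers move at their own pace and stop on an object; "grip_force" is the grip in N (left out, the last holds). Time passes only in rows, so rows that do not move let the fingers close. It gives the time, the measured TCP pose, the force, the opening and the grip force at its end, in the units of the state.
- arm.observe(): the state, without advancing time (a new reading comes with each control period).
- arm.snapshot(name): name is "side" or "top" or "wrist"; returns the picture (480x640x3 uint8, blue, green, red); there is no depth.
- arm.camera_model(name): a dict with "fx", "fy", "cx", "cy" (pixels), "rvec" (rotation vector, rad) and "tvec" (3), from world to camera coordinates, as OpenCV has them; the wrist camera has in their place "tool_from_camera" (4x4, takes a point from camera to tool coordinates, whose origin is the TCP and whose axes are the flange's). Camera axes: x right, y down, z forward; pixel columns grow to the right and rows downward; lengths in m; the calibration is good to about 2 mm. A picture is of the moment at which its call begins: read the wrist's pose just before it. camera_model takes no time and is no camera call.
- arm.job_done(): hands the job in; it is judged then, once.
The state is a dict: "t": time; "joint_positions": joint angles; "dq": joint speeds; "joint_torque": joint torques, N m; "ee_pos": TCP position; "tcp_rot": TCP orientation; "wrist_force": force on the tool from outside, world axes, zero at the start; "wrist_torque": the same for the moment, N m; "grip_width": finger opening in m; "gripper_force": force on a finger pad.
Only numpy, scipy, OpenCV 4.12 (cv2) and the standard library are available. Lean on these libraries where they do the work, as an engineer would, in place of code of your own. Each camera call takes 0.05 s, during which the arm holds its last target. There are 200 camera calls.

## Working session

There is one attempt and no reset: what is moved stays moved. The work goes in short steps, Python scripts to look and compute and a tool call to move; the robot and the scene stay as the last step left them, time stands still between calls to the robot, and variables do not carry over. Pictures are saved under pics/ and viewed, at most 10 in all, crops included, and the job is handed in when it is done.

Besides the shell and the picture viewer there is one more tool, called after "Call:" as name(argument=value, ...) on one line, values as JSON. apply_moves: Moves the arm, as the interface text tells. Its arguments: {"type":"object","properties":{"moves":{"type":"array","items":{"type":"array","items":{"type":"number"}}},"grip_force":{"type":"number"}},"required":["moves"]}

```bash
mkdir -p pics
python3 - <<'E'
from station import arm
import cv2
for n in("top","side"):
    cv2.imwrite(f"pics/{n}0.png",arm.snapshot(n)); print(n,arm.camera_model(n))
print(arm.camera_model("wrist"),arm.tcp_to_tips); s=arm.observe(); print(s)
E
```

```text
top {'fx': 459.0090064335459, 'fy': 459.0090064335459, 'cx': 313.0989110204471, 'cy': 234.1288323764824, 'rvec': array([ 2.1614277 , -2.11224835,  0.20446479]), 'tvec': array([-0.01140075,  0.58411351,  0.88799972])}
side {'fx': 504.59089932137357, 'fy': 504.59089932137357, 'cx': 323.7744301008353, 'cy': 235.7087404249021, 'rvec': array([ 2.27764971, -0.87573519,  0.35580188]), 'tvec': array([-0.40425892,  0.37923918,  0.66459538])}
{'fx': 401.59168825766864, 'fy': 401.59168825766864, 'cx': 317.3963706474719, 'cy': 239.17203556403115, 'tool_from_camera': array([[-2.93383375e-04, -9.50701071e-01, -3.10108669e-01,
         7.95261779e-02],
       [ 9.99999932e-01, -3.47588948e-04,  1.19538192e-04,
         5.35214044e-04],
       [-2.21435433e-04, -3.10108613e-01,  9.50701109e-01,
        -1.20904060e-01],
       [ 0.00000000e+00,  0.00000000e+00,  0.00000000e+00,
         1.00000000e+00]])} 0.022
{'t': 0.1, 'joint_positions': array([ 6.39997693e+01,  7.23860574e+00, -2.31974463e+00,  8.05240494e+01,
        6.78425298e-04,  8.99997296e+01]), 'dq': array([ 0.04288514, -0.0912837 ,  0.10673075, -0.05439577, -0.07726365,
        0.04691831]), 'joint_torque': array([ 6.15905683e-04, -4.36904204e+01,  3.53606415e+01,  1.37442799e-02,
       -6.61764105e-06,  3.39584915e-06]), 'ee_pos': array([0.22999855, 0.47156947, 0.25260605]), 'tcp_rot': array([[-8.98794342e-01,  4.38370071e-01, -6.41089321e-04],
       [ 4.38370540e-01,  8.98793420e-01, -1.28740389e-03],
       [ 1.18475299e-05, -1.43814600e-03, -9.99998966e-01]]), 'wrist_force': array([-0.28401697, -0.28569002, -0.06879692]), 'wrist_torque': array([-0.06447353,  0.04476667,  0.02828037]), 'gripper_force': 0.0, 'grip_width': 0.08532273732335766}
```

View pics/top0.png

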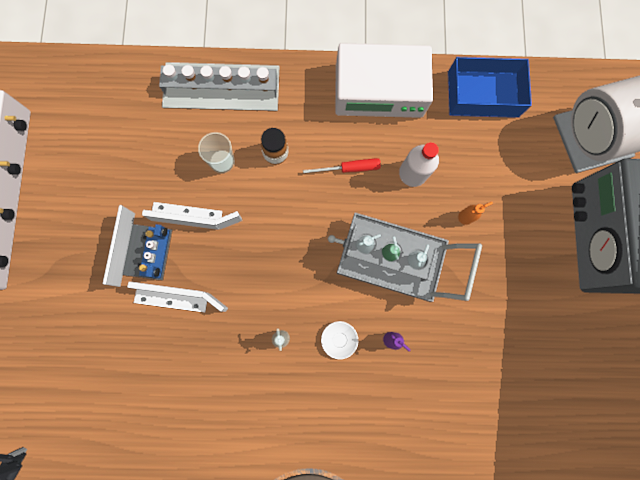

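View pics/side0.png

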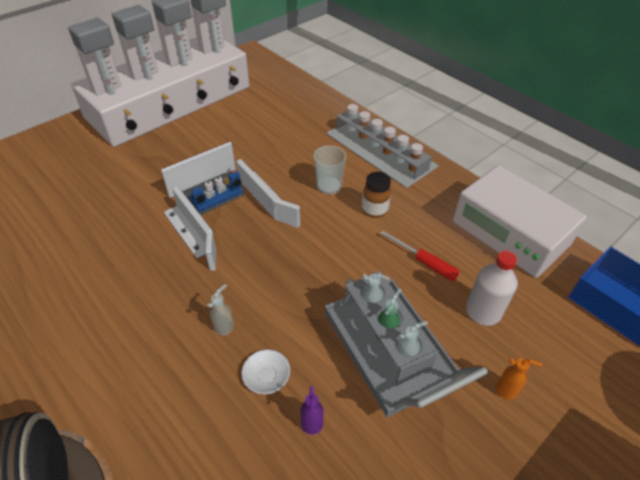

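The top view shows the caddy at about (395,257) with its nose to the left and crossbar from (479,245) to (470,299). The dock is at about (165,255), opening to the right. The bystanders are clear of the lane. Next I'll take enlarged crops.

```bash
cat > h.py <<'E'
import numpy as np, cv2
from station import arm
def ray(n,u,v,z,obs=None):
    m=arm.camera_model(n)
    d=np.array([(u-m["cx"])/m["fx"],(v-m["cy"])/m["fy"],1.])
    if n=="wrist":
        T=m["tool_from_camera"]; R=obs["tcp_rot"]
        o=obs["ee_pos"]+R@T[:3,3]; w=R@T[:3,:3]@d
    else:
        R=cv2.Rodrigues(m["rvec"])[0]; o=-R.T@m["tvec"]; w=R.T@d
    return o+w*(z-o[2])/w[2]
E
python3 - <<'E'
from h import *
im=cv2.imread("pics/top0.png")
a=cv2.resize(im[190:320,95:250],None,fx=4.5,fy=4.5,interpolation=cv2.INTER_CUBIC)
cv2.imwrite("pics/dock.png",a)
b=cv2.resize(im[200:310,320:490],None,fx=4.5,fy=4.5,interpolation=cv2.INTER_CUBIC)
cv2.imwrite("pics/cad.png",b)
for u,v,z in[(479,245,.14),(470,299,.14),(334,239,.043),(240,216,.055),(225,308,.055),(423,170,.07),(281,340,.05),(339,340,.01),(397,341,.05),(468,215,.05),(342,166,.01),(240,216,0)]: print(u,v,ray("top",u,v,z).round(4))
E
```

```text
479 245 [ 0.5556 -0.3048  0.14  ]
470 299 [ 0.4559 -0.2842  0.14  ]
334 239 [ 0.5766 -0.0414  0.043 ]
240 216 [0.6176 0.1525 0.055 ]
225 308 [0.4311 0.1729 0.055 ]
423 170 [ 0.7209 -0.2217  0.07  ]
281 340 [0.3715 0.0606 0.05  ]
339 340 [ 0.3718 -0.0565  0.01  ]
397 341 [ 0.3743 -0.1682  0.05  ]
468 215 [ 0.6327 -0.3188  0.05  ]
342 166 [ 0.7451 -0.0588  0.01  ]
240 216 [0.6293 0.1607 0.    ]
```

View pics/dock.png

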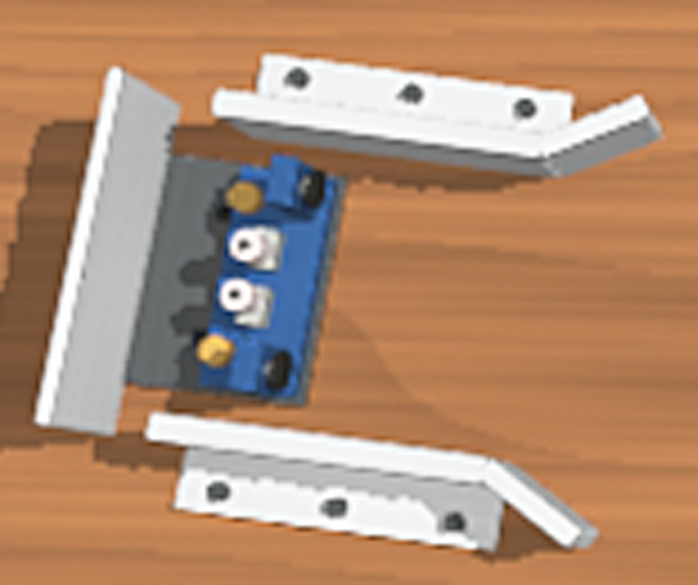

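View pics/cad.png

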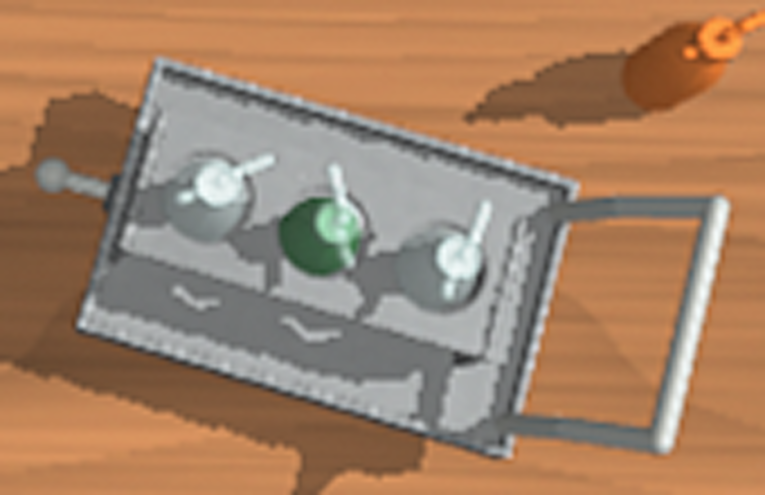

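Run:
```python
from h import *
D=lambda x,y,z: ray("top",95+(x+.5)/4.5-.5,190+(y+.5)/4.5-.5,z)
C=lambda x,y,z: ray("top",320+(x+.5)/4.5-.5,200+(y+.5)/4.5-.5,z)
m=arm.camera_model("top");R=cv2.Rodrigues(m["rvec"])[0];print("cam",-R.T@m["tvec"])
ru,rl,eu,el,tu,tl=[D(*p,.055)[:2] for p in[(545,155),(490,457),(218,115),(150,412),(640,100),(580,543)]]
# note left of dock (+y) is low world x
ax=(eu-ru)+(el-rl); th=np.arctan2(ax[1],ax[0]); n=rl-ru; th2=np.arctan2(n[1],n[0])-np.pi/2
f=lambda t:np.degrees(t)
print("dock dirs",f(th),f(np.arctan2(*(eu-ru)[::-1])),f(np.arctan2(*(el-rl)[::-1])),"from corners",f(th2),"width",np.linalg.norm(n),"len",np.linalg.norm(eu-ru),np.linalg.norm(el-rl))
print("flare width",np.linalg.norm(tu-tl),"tips mid",(tu+tl)/2,"corner mid",(ru+rl)/2,"ends mid",(eu+el)/2)
n=tl-tu;print("flare ang",f(np.arctan2(n[1],n[0]))-90)
cs=[C(*p,.056)[:2] for p in[(157,60),(578,187),(508,455),(80,328)]]
print("tray sides",[np.linalg.norm(cs[i]-cs[i-1]).round(4) for i in range(4)],"ctr",np.mean(cs,0))
a=cs[0]+cs[3]-cs[1]-cs[2];print("caddy yaw",f(np.arctan2(a[1],a[0])))
e1,e2=C(715,203,.142),C(664,443,.142);print("bar",e1,e2,(e1+e2)/2)
print("stud",C(52,176,.043))
d=(e2-e1);print("bar yaw",f(np.arctan2(d[1],d[0]))-90)
```

```text
cam [0.42046306 0.01492099 0.97614049]
dock dirs 84.06115135899316 84.32728638275465 83.79896476936831 from corners 83.19583741941719 width 0.13729423967287022 len 0.1494239349135565 0.15167418865331134
flare width 0.2001260013702337 tips mid [0.5263852  0.16750083] corner mid [0.53136842 0.20913408] ends mid [0.54694511 0.35887354]
flare ang 85.34996572613463
tray sides [np.float64(0.1279), np.float64(0.1991), np.float64(0.1261), np.float64(0.1975)] ctr [ 0.54151492 -0.16072697]
caddy yaw 74.48697632763891
bar [ 0.55578982 -0.30309556  0.142     ] [ 0.45742196 -0.278358    0.142     ] [ 0.50660589 -0.29072678  0.142     ]
stud [ 0.5769899  -0.03553917  0.043     ]
bar yaw 75.88396500999946
```

The crops give a dock origin of about (0.545, 0.338), axis 84°. The caddy is at (0.5415, -0.161), yaw about 75°, with its bar at (0.507, -0.291). I'll move above the bar.

Call:
apply_moves(moves=[[-29,-28,0,0,0,0,50],[-29,-28,0,0,0,0,50],[-29,-28,0,0,0,0,50],[-29,-28,0,0,0,0,50],[-29,-28,0,0,0,0,50],[-29,-28,0,0,0,0,50],[-29,-28,0,0,0,0,50],[-29,-28,0,0,0,0,50]])

```text
t: 0.9
ee_pos: [0.3404, 0.1672, 0.2531]
tcp_rot: [[-0.899, 0.438, -0.0], [0.438, 0.899, -0.0], [0.0, -0.0, -1.0]]
wrist_force: [0.5, 0.5, -0.4]
grip_width: 0.05
gripper_force: 0.0
```

Call:
apply_moves(moves=[[-29,-28,0,0,0,0,50],[-29,-28,0,0,0,0,50],[-29,-28,0,0,0,0,50],[-29,-28,0,0,0,0,50],[-29,-28,0,0,0,0,50],[-29,-28,0,0,0,0,50],[-29,-28,0,0,0,0,50],[-29,-28,0,0,0,0,50]])

```text
t: 1.7
ee_pos: [0.4508, -0.136, 0.253]
tcp_rot: [[-0.899, 0.439, -0.0], [0.439, 0.899, 0.0], [0.0, 0.0, -1.0]]
wrist_force: [0.9, 0.8, 0.1]
grip_width: 0.0498
gripper_force: 0.0
```

Call:
apply_moves(moves=[[-29,-28,0,0,0,0,50],[-29,-28,0,0,0,0,50],[-29,-28,0,0,0,0,50],[-29,-28,0,0,0,0,50],[0,0,0,0,0,-0.1,50],[0,0,0,0,0,-0.1,50],[0,0,0,0,0,0,50]])

```text
t: 2.4
ee_pos: [0.5058, -0.2861, 0.2524]
tcp_rot: [[-0.968, 0.251, -0.001], [0.251, 0.968, 0.001], [0.002, 0.0, -1.0]]
wrist_force: [0.4, 0.8, 0.0]
grip_width: 0.05
gripper_force: 0.0
```

Run:
```python
from h import *
s=arm.observe();print(s["t"],s["ee_pos"],s["tcp_rot"].round(3),s["joint_positions"].round(1),s["wrist_force"])
cv2.imwrite("pics/w1.png",arm.snapshot("wrist"))
```

```text
2.4 [ 0.50575783 -0.28606538  0.25244024] [[-0.968  0.251 -0.001]
 [ 0.251  0.968  0.001]
 [ 0.002  0.    -1.   ]] [-29.5  13.5   5.2  81.8   0.  -14.9] [0.39831516 0.82638868 0.00388691]
```

View pics/w1.png

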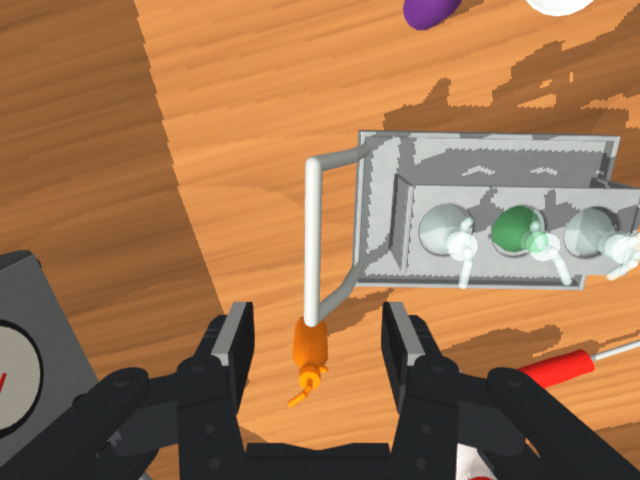

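The wrist view shows the bar from (314,162) to (312,322), parallel to the tool x axis, and the flasks upright. I'll compute the offset.

Run:
```python
from h import *
s=arm.observe()
a,b=ray("wrist",314,162,.142,s),ray("wrist",312,322,.142,s)
m=(a+b)/2;d=a-b;print(a,b,np.linalg.norm(d)); R=s["tcp_rot"]
print("mid",m,"tool off",R.T@(m-s["ee_pos"]),"dir in tool deg",np.degrees(np.arctan2(*(R.T@d)[[1,0]])))
for p in[(360,130),(357,285),(618,137),(583,289)]: print((R.T@(ray("wrist",*p,.056,s)-s["ee_pos"])).round(4))
```

```text
[ 0.4567668  -0.27438547  0.142     ] [ 0.55598598 -0.30202681  0.142     ] 0.10299751755895725
mid [ 0.50637639 -0.28820614  0.142     ] tool off [-0.00130112 -0.00218716  0.11074237] dir in tool deg 0.8903324942117251
[0.0635 0.0332 0.1968]
[-0.0659  0.0348  0.1967]
[0.0583 0.2317 0.1969]
[-0.0698  0.2309  0.1967]
```

Call:
apply_moves(moves=[[-1,-2,27,0,0,0.018,50],[0,0,27,0,0,0,50],[0,0,27,0,0,0,50],[0,0,19,0,0,0,50],[0,0,9,0,0,0,50],[0,0,0,0,0,0,35]])

```text
t: 3.05
ee_pos: [0.5058, -0.2873, 0.1433]
tcp_rot: [[-0.963, 0.269, -0.002], [0.269, 0.963, 0.001], [0.002, 0.0, -1.0]]
wrist_force: [-0.2, -0.3, -0.0]
grip_width: 0.0365
gripper_force: 0.0
```

Call:
apply_moves(moves=[[0,0,0,0,0,0,24],[0,0,0,0,0,0,18],[0,0,0,0,0,0,14],[0,0,0,0,0,0,9],[0,0,0,0,0,0,8],[0,0,0,0,0,0,8],[0,0,0,0,0,0,8]], grip_force=25)

```text
t: 3.75
ee_pos: [0.5069, -0.2882, 0.1451]
tcp_rot: [[-0.963, 0.269, 0.001], [0.269, 0.963, -0.001], [-0.002, -0.001, -1.0]]
wrist_force: [0.5, -0.3, 6.0]
grip_width: 0.0089
gripper_force: 24.6
```

Run:
```python
from h import *
s=arm.observe();print(s["t"],s["ee_pos"],s["tcp_rot"].round(4),s["wrist_force"],s["wrist_torque"],s["grip_width"],s["gripper_force"])
```

```text
3.75 [ 0.50685636 -0.28823966  0.14513615] [[-9.633e-01  2.686e-01  1.400e-03]
 [ 2.686e-01  9.633e-01 -9.000e-04]
 [-1.600e-03 -5.000e-04 -1.000e+00]] [ 0.51502167 -0.33888564  5.98060358] [-0.0801981  -0.01925984 -0.02371588] 0.008896134183793487 24.624882638454437
```

Call:
apply_moves(moves=[[0,0,-1.7,0,0,0,8],[0,0,0,0,0,0,8]])

```text
t: 3.95
ee_pos: [0.506, -0.2878, 0.1455]
tcp_rot: [[-0.963, 0.269, -0.001], [0.269, 0.963, 0.0], [0.001, 0.0, -1.0]]
wrist_force: [-0.1, -1.0, 0.2]
grip_width: 0.0084
gripper_force: 24.6
```

Call:
apply_moves(moves=[[1,2.5,0,0,0,-0.01,8],[2,5,0,0,0,-0.02,8],[2.4,5.5,0,0,0,-0.023,8],[2.4,5.5,0,0,0,-0.023,8],[2.4,5.5,0,0,0,-0.023,8],[2.4,5.5,0,0,0,-0.023,8],[2.4,5.5,0,0,0,-0.023,8],[2,5.5,0,0,0,-0.023,8]])

```text
t: 4.75
ee_pos: [0.4975, -0.2443, 0.1459]
tcp_rot: [[-0.995, 0.102, -0.0], [0.102, 0.995, 0.0], [0.0, 0.0, -1.0]]
wrist_force: [-0.1, -0.8, -2.4]
grip_width: 0.0091
gripper_force: 24.3
```

Call:
apply_moves(moves=[[2,5.7,0,0,0,0,8],[2,5.7,0,0,0,0,8],[2,5.7,0,0,0,0,8],[2,5.7,0,0,0,0,8],[2,5.7,0,0,0,0,8],[2,5.7,0,0,0,0,8],[2,5,0,0,0,0,8],[0,2,0,0,0,0,8]])

```text
t: 5.55
ee_pos: [0.4878, -0.2018, 0.146]
tcp_rot: [[-0.995, 0.103, -0.0], [0.103, 0.995, 0.0], [0.0, 0.0, -1.0]]
wrist_force: [0.0, 0.4, -1.4]
grip_width: 0.009
gripper_force: 24.4
```

Run:
```python
from h import *
s=arm.observe();print(s["t"],s["ee_pos"],s["tcp_rot"].round(4),s["wrist_force"],s["wrist_torque"],s["grip_width"],s["gripper_force"])
b=arm.snapshot("top")
x0=95;cv2.imwrite("pics/t2.png",cv2.resize(b[185:325,x0:465],None,fx=2.15,fy=2.15*1.8,interpolation=cv2.INTER_CUBIC) if 0 else cv2.resize(b[185:325,220:460],None,fx=3.3,fy=3.3,interpolation=cv2.INTER_CUBIC))
```

```text
5.55 [ 0.48784872 -0.20180422  0.14599892] [[-9.947e-01  1.032e-01 -2.000e-04]
 [ 1.032e-01  9.947e-01  2.000e-04]
 [ 2.000e-04  2.000e-04 -1.000e+00]] [ 0.03885434  0.4015238  -1.44309891] [-0.07885408  0.05869898  0.08337623] 0.009023068618784354 24.41521793603897
```

View pics/t2.png

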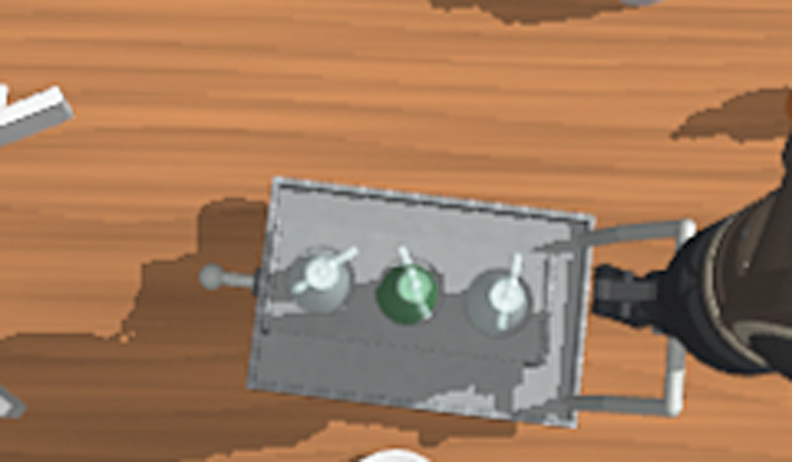

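The caddy followed the tool: tray corners are at crop (276,179), (594,217), (575,427) and (250,387), stud at (211,276), and the flasks are standing. Now its pose in the dock frame.

Run:
```python
from h import *
C=lambda x,y,z: ray("top",220+(x+.5)/3.3-.5,185+(y+.5)/3.3-.5,z)
cs=[C(*p,.056)[:2] for p in[(276,179),(594,217),(575,427),(250,387)]]
st=C(211,276,.043)[:2]
a=cs[0]+cs[3]-cs[1]-cs[2];c=np.mean(cs,0);s=arm.observe();bar=s["ee_pos"][:2]
f=lambda v:np.degrees(np.arctan2(v[1],v[0]))
print("yaw edges",f(a),"bar-center",f(c-bar),"bar-stud",f(st-bar),"tool",f(s["tcp_rot"][:2,1]),np.linalg.norm(c-bar),np.linalg.norm(st-bar))
O=np.array([.545,.3385]);t=np.radians(84.);u=np.array([np.cos(t),np.sin(t)]);n=np.array([-u[1],u[0]])
for k,p in(("bar",bar),("ctr",c),("stud",st)): print(k,(p-O)@u,(p-O)@n)
```

```text
yaw edges 84.40317412950779 bar-center 84.83571388226193 bar-stud 84.42992547028375 tool 84.08837901828988 0.13239578824308407 0.263480544130115
bar -0.5432581680009901 0.0001707355855216531
ctr -0.41087646312313797 0.002101786631146954
stud -0.2797850413717029 0.002147773594526363
```

Call:
apply_moves(moves=[[0,4,0,0,0,0,8],[-0.2,6,0,0,0,0,8],[-0.2,6,0,0,0,0,8],[-0.2,6,0,0,0,0,8],[-0.2,6,0,0,0,0,8],[-0.2,6,0,0,0,0,8],[0,6,0,0,0,0,8],[0,6,0,0,0,0,8]])

```text
t: 6.4
ee_pos: [0.4939, -0.1563, 0.146]
tcp_rot: [[-0.995, 0.104, -0.0], [0.104, 0.995, 0.0], [0.0, 0.0, -1.0]]
wrist_force: [0.2, 0.2, -3.2]
grip_width: 0.009
gripper_force: 24.5
```

Call:
apply_moves(moves=[[0,6,0,0,0,0,8],[0,6,0,0,0,0,8],[0,6,0,0,0,0,8],[0,6,0,0,0,0,8],[0,6,0,0,0,0,8],[0,5,0,0,0,0,8],[0,3,0,0,0,0,8],[0,0,0,0,0,0,8]])

```text
t: 7.2
ee_pos: [0.4979, -0.1186, 0.146]
tcp_rot: [[-0.995, 0.103, -0.0], [0.103, 0.995, 0.0], [0.0, 0.0, -1.0]]
wrist_force: [-0.3, -0.2, -2.9]
grip_width: 0.0088
gripper_force: 24.5
```

Run:
```python
from h import *
s=arm.observe();print(s["t"],s["ee_pos"],s["tcp_rot"].round(4),s["wrist_force"],s["wrist_torque"])
b=arm.snapshot("top")
cv2.imwrite("pics/t3.png",cv2.resize(b[190:330,130:390],None,fx=3,fy=3,interpolation=cv2.INTER_CUBIC))
```

```text
7.2 [ 0.49785069 -0.11855266  0.14595201] [[-9.947e-01  1.031e-01 -0.000e+00]
 [ 1.031e-01  9.947e-01  3.000e-04]
 [ 1.000e-04  3.000e-04 -1.000e+00]] [-0.26573433 -0.24311081 -2.89554664] [0.04705046 0.0695822  0.08064876]
```

View pics/t3.png

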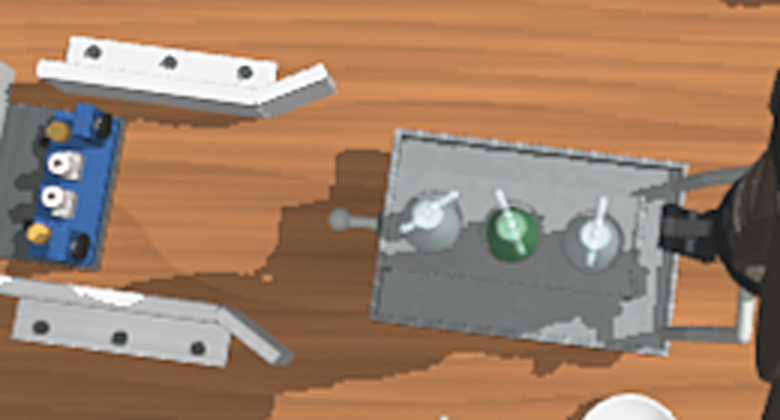

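The caddy is about 50 mm short of the mouth with flasks upright: corners (398,130), (688,164), (667,354), (372,319), stud (339,219).

Run:
```python
from h import *
C=lambda x,y,z: ray("top",130+(x+.5)/3-.5,190+(y+.5)/3-.5,z)
cs=[C(*p,.056)[:2] for p in[(398,130),(688,164),(667,354),(372,319)]]
st=C(339,219,.043)[:2]
a=cs[0]+cs[3]-cs[1]-cs[2];c=np.mean(cs,0);s=arm.observe();bar=s["ee_pos"][:2]
f=lambda v:np.degrees(np.arctan2(v[1],v[0]))
print("yaw edges",f(a),"bar-center",f(c-bar),"bar-stud",f(st-bar),"tool",f(s["tcp_rot"][:2,1]),np.linalg.norm(c-bar),np.linalg.norm(st-bar))
O=np.array([.545,.3385]);t=np.radians(84.);u=np.array([np.cos(t),np.sin(t)]);n=np.array([-u[1],u[0]])
for k,p in(("bar",bar),("ctr",c),("front",(cs[0]+cs[3])/2),("rear",(cs[1]+cs[2])/2),("stud",st)): print(k,(p-O)@u,(p-O)@n)
# blue block axis: rollers and orange screws
for p in[(64,163),(56,199)]: q=C(*p,.06)[:2];print("roller",(q-O)@u,(q-O)@n)
for p in[(262,105),(220,307)]: q=C(*p,.055)[:2];print("corner",(q-O)@u,(q-O)@n)
```

```text
yaw edges 84.59117963940426 bar-center 84.64248402127483 bar-stud 84.5021755731248 tool 84.0744135361915 0.1326110075833886 0.26411659164209267
bar -0.4597298882084315 -0.000907959282861823
ctr -0.327127217905787 0.0005790379900756117
front -0.22857854149204582 0.0015959023918817024
rear -0.42567589431952824 -0.0004378264117304823
stud -0.19562344102347232 0.0014068918947101653
roller -0.0104538842238169 -0.010722221092865681
roller -0.009724173838879248 0.013823507617424688
corner -0.13382439958720108 -0.06768797733373459
corner -0.12841232299319197 0.07042250606505913
```

Call:
apply_moves(moves=[[0,3,0.4,0,0,0,8],[0.1,6,0.3,0,0,0,8],[0.1,6,0,0,0,0,8],[0.1,6,0,0,0,0,8],[0.1,6,0,0,0,0,8],[0.1,6,0,0,0,0,8],[0,6,0,0,0,0,8],[0,6,0,0,0,0,8]])

```text
t: 8.05
ee_pos: [0.5022, -0.0737, 0.1455]
tcp_rot: [[-0.995, 0.104, 0.0], [0.104, 0.995, -0.0], [-0.0, -0.0, -1.0]]
wrist_force: [-0.1, -0.6, -0.5]
grip_width: 0.009
gripper_force: 24.7
```

Call:
apply_moves(moves=[[0,5,0,0,0,0,8],[0,5,0,0,0,0,8],[0,5,0,0,0,0,8],[0,5,0,0,0,0,8],[0,5,0,0,0,0,8],[0,5,0,0,0,0,8],[0,5,0,0,0,0,8],[0,4,0,0,0,0,8]])

```text
t: 8.85
ee_pos: [0.5061, -0.035, 0.1454]
tcp_rot: [[-0.995, 0.104, 0.0], [0.104, 0.995, -0.0], [-0.0, 0.0, -1.0]]
wrist_force: [-0.4, -0.5, 2.1]
grip_width: 0.009
gripper_force: 24.9
```

```bash
cat > m.py <<'E'
from h import *
s=arm.observe();bar=s["ee_pos"][:2]
O=np.array([.545,.3385]);t=np.radians(84.);u=np.array([np.cos(t),np.sin(t)]);n=np.array([-u[1],u[0]])
print(s["t"],"bar+.135",((bar-O)@u+.135).round(4),((bar-O)@n).round(4),s["ee_pos"][2],"F",(s["wrist_force"][:2]@u).round(2),(s["wrist_force"][:2]@n).round(2),s["wrist_force"][2].round(2),"T",s["wrist_torque"].round(3))
E
python3 m.py
python3 - <<'E'
from h import *
b=arm.snapshot("top")
cv2.imwrite("pics/t4.png",cv2.resize(b[190:330,90:350],None,fx=3,fy=3,interpolation=cv2.INTER_CUBIC))
E
```

```text
8.85 bar+.135 -0.2405 -0.0004 0.1453668570187497 F -0.57 0.37 2.14 T [-0.106  0.049  0.066]
```

View pics/t4.png

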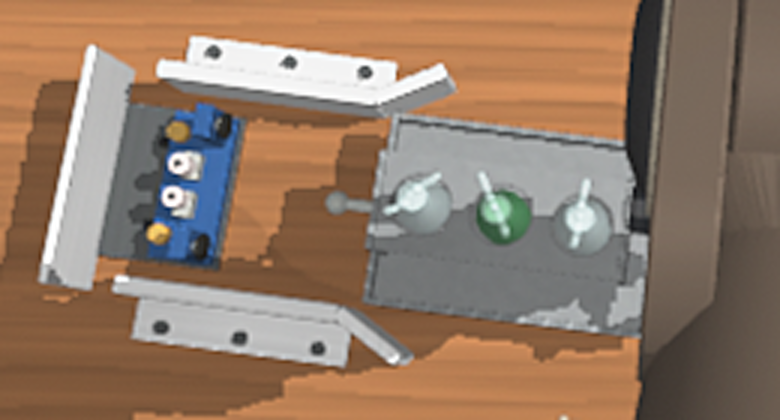

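The nose is inside the flares: front corners (394,116) and (366,300), rail corners (382,104) and (340,307), stud (335,202). I'll compare lateral offsets.

Run:
```python
from m import *
C=lambda x,y,z: ray("top",90+(x+.5)/3-.5,190+(y+.5)/3-.5,z)[:2]
P=lambda k,q:print(k,((q-O)@u).round(4),((q-O)@n).round(4))
for k,p in(("fr",(394,116)),("fl",(366,300)),("stud",(335,202))): P(k,C(*p,.056 if k!="stud" else .043))
for p in[(382,104),(340,307),(158,75),(116,278)]: P("rail",C(*p,.055))
```

```text
8.9 bar+.135 -0.24 -0.0004 0.14535905275267902 F 1.11 0.39 2.12 T [ 0.173 -0.063 -0.04 ]
fr -0.1433 -0.0611
fl -0.1449 0.0637
stud -0.1105 0.0007
rail -0.1337 -0.0684
rail -0.1284 0.0704
rail 0.02 -0.0686
rail 0.0213 0.0703
```

Call:
apply_moves(moves=[[0.1,3,-0.2,0,0,0.001,8],[0.2,5,-0.2,0,0,0.001,8],[0.2,5,0,0,0,0.001,8],[0.2,5,0,0,0,0.001,8],[0.2,5,0,0,0,0.001,8],[0,5,0,0,0,0,8],[0,5,0,0,0,0,8],[0,4,0,0,0,0,8]])

```text
t: 9.7
ee_pos: [0.509, 0.002, 0.1455]
tcp_rot: [[-0.994, 0.108, -0.0], [0.108, 0.994, 0.0], [0.0, 0.0, -1.0]]
wrist_force: [-0.5, 0.4, -1.2]
grip_width: 0.0091
gripper_force: 24.6
```

```bash
python3 m.py
```

```text
9.7 bar+.135 -0.2035 0.0006 0.1455474879080319 F 0.36 0.55 -1.19 T [-0.108  0.071  0.036]
```

Call:
apply_moves(moves=[[0,4,0,0,0,0,8],[0,4,0,0,0,0,8],[0,4,0,0,0,0,8],[0,4,0,0,0,0,8],[0,4,0,0,0,0,8],[0.1,4,0,0,0,0,8],[0,4,0,0,0,0,8],[0.1,4,0,0,0,0,8]])

```text
t: 10.5
ee_pos: [0.5124, 0.0336, 0.1456]
tcp_rot: [[-0.994, 0.109, -0.0], [0.109, 0.994, -0.0], [0.0, -0.0, -1.0]]
wrist_force: [-0.1, 0.2, -1.1]
grip_width: 0.0088
gripper_force: 24.5
```

```bash
python3 m.py
```

```text
10.5 bar+.135 -0.1716 0.0006 0.14563998711124435 F 0.22 0.16 -1.13 T [-0.049 -0.048 -0.038]
```

Call:
apply_moves(moves=[[0,2,0,0,0,0,8],[0,2,0,0,0,0,8],[0,2,0,0,0,0,8],[0,2,0,0,0,0,8],[0,2,0,0,0,0,8],[0,2,0,0,0,0,8],[0,2,0,0,0,0,8],[0,1,0,0,0,0,8]])

```text
t: 11.3
ee_pos: [0.514, 0.0484, 0.1457]
tcp_rot: [[-0.994, 0.108, -0.0], [0.108, 0.994, 0.0], [0.0, 0.0, -1.0]]
wrist_force: [-0.9, 0.5, -2.2]
grip_width: 0.0089
gripper_force: 24.5
```

Call:
apply_moves(moves=[[0,1,0,0,0,0,8],[0,1,0,0,0,0,8],[0,1,0,0,0,0,8],[0,1,0,0,0,0,8]])

```text
t: 11.7
ee_pos: [0.5144, 0.0522, 0.1457]
tcp_rot: [[-0.994, 0.109, 0.0], [0.109, 0.994, -0.0], [-0.0, -0.0, -1.0]]
wrist_force: [-0.3, -0.4, -2.2]
grip_width: 0.0086
gripper_force: 24.5
```

Call:
apply_moves(moves=[[0,1,0,0,0,0,8],[0,1,0,0,0,0,8],[0,1,0,0,0,0,8],[0,1,0,0,0,0,8]])

```text
t: 12.1
ee_pos: [0.5149, 0.0562, 0.1457]
tcp_rot: [[-0.994, 0.109, -0.0], [0.109, 0.994, -0.0], [0.0, -0.0, -1.0]]
wrist_force: [-0.2, -0.8, -2.2]
grip_width: 0.0089
gripper_force: 24.5
```

```bash
python3 m.py
```

```text
12.1 bar+.135 -0.1489 0.0005 0.14566561342833484 F -0.78 0.11 -2.15 T [-0.015  0.004  0.04 ]
```

Call:
apply_moves(moves=[[0,1,0.2,0,0,0,8],[0,1,0.2,0,0,0,8],[0,1,0,0,0,0,8]])

```text
t: 12.4
ee_pos: [0.5153, 0.0592, 0.1455]
tcp_rot: [[-0.994, 0.109, 0.0], [0.109, 0.994, 0.0], [-0.0, 0.0, -1.0]]
wrist_force: [-0.3, 0.4, 0.2]
grip_width: 0.0091
gripper_force: 24.7
```

Call:
apply_moves(moves=[[0,1,0,0,0,0,8],[0,1,0,0,0,0,8],[0,1,0,0,0,0,8]])

```text
t: 12.7
ee_pos: [0.5156, 0.0622, 0.1454]
tcp_rot: [[-0.994, 0.109, 0.0], [0.109, 0.994, 0.0], [-0.0, 0.0, -1.0]]
wrist_force: [-0.8, -0.3, 0.8]
grip_width: 0.0088
gripper_force: 24.7
```

Call:
apply_moves(moves=[[0,1,0,0,0,0,8],[0,1,0,0,0,0,8],[0,1,0,0,0,0,8]])

```text
t: 13.0
ee_pos: [0.5159, 0.0647, 0.1455]
tcp_rot: [[-0.994, 0.109, 0.0], [0.109, 0.994, -0.001], [-0.0, -0.001, -1.0]]
wrist_force: [-0.0, -3.2, 2.2]
grip_width: 0.0092
gripper_force: 24.9
```

Call:
apply_moves(moves=[[0,1,0,0,0,0,8],[0,1,0,0,0,0,8],[0,1,0,0,0,0,8]])

```text
t: 13.3
ee_pos: [0.5162, 0.0679, 0.1454]
tcp_rot: [[-0.994, 0.109, 0.0], [0.109, 0.994, -0.0], [-0.0, -0.0, -1.0]]
wrist_force: [-0.4, -3.1, 2.2]
grip_width: 0.0087
gripper_force: 24.9
```

Call:
apply_moves(moves=[[0,0.8,0,0,0,0,8],[0,0.8,0,0,0,0,8]])

```text
t: 13.5
ee_pos: [0.5164, 0.0698, 0.1454]
tcp_rot: [[-0.994, 0.109, 0.0], [0.109, 0.994, 0.0], [-0.0, 0.0, -1.0]]
wrist_force: [0.5, -3.1, 2.5]
grip_width: 0.0086
gripper_force: 24.9
```

Call:
apply_moves(moves=[[0,0.8,0,0,0,0,8],[0,0.6,0,0,0,0,8]])

```text
t: 13.7
ee_pos: [0.5166, 0.0713, 0.1454]
tcp_rot: [[-0.994, 0.108, 0.0], [0.108, 0.994, 0.0], [-0.0, 0.0, -1.0]]
wrist_force: [-0.2, -2.9, 2.8]
grip_width: 0.0092
gripper_force: 24.9
```

Call:
apply_moves(moves=[[0,0.8,0,0,0,0,8],[0,0.5,0,0,0,0,8]])

```text
t: 13.9
ee_pos: [0.5167, 0.0726, 0.1454]
tcp_rot: [[-0.994, 0.108, 0.0], [0.108, 0.994, 0.0], [-0.0, 0.001, -1.0]]
wrist_force: [-0.1, -1.6, 3.9]
grip_width: 0.0089
gripper_force: 24.9
```

Call:
apply_moves(moves=[[0,0.6,0,0,0,0,8],[0,0.5,0,0,0,0,8]])

```text
t: 14.1
ee_pos: [0.5168, 0.0737, 0.1454]
tcp_rot: [[-0.994, 0.108, 0.0], [0.108, 0.994, 0.001], [-0.0, 0.001, -1.0]]
wrist_force: [-0.4, -0.8, 3.6]
grip_width: 0.0087
gripper_force: 25.0
```

Call:
apply_moves(moves=[[0,0.5,-0.4,0,0,0,8],[0,0.5,-0.3,0,0,0,8]])

```text
t: 14.3
ee_pos: [0.5166, 0.0746, 0.1455]
tcp_rot: [[-0.994, 0.109, -0.001], [0.109, 0.994, 0.0], [0.001, 0.0, -1.0]]
wrist_force: [-0.7, -0.8, -1.4]
grip_width: 0.0088
gripper_force: 24.6
```

Call:
apply_moves(moves=[[0,0.5,0,0,0,0,8],[0,0.5,0,0,0,0,8]])

```text
t: 14.5
ee_pos: [0.5167, 0.0756, 0.1456]
tcp_rot: [[-0.994, 0.108, -0.001], [0.108, 0.994, 0.0], [0.001, 0.0, -1.0]]
wrist_force: [-0.4, -0.1, -1.6]
grip_width: 0.0087
gripper_force: 24.5
```

```bash
python3 m.py
```

```text
14.5 bar+.135 -0.1294 0.0007 0.14557602327588684 F -0.12 0.35 -1.58 T [ 0.012  0.024 -0.03 ]
```

Call:
apply_moves(moves=[[0,0.5,0.1,0,0,0,8],[0,0.5,0.1,0,0,0,8]])

```text
t: 14.7
ee_pos: [0.5169, 0.0766, 0.1456]
tcp_rot: [[-0.994, 0.108, -0.001], [0.108, 0.994, 0.0], [0.001, 0.0, -1.0]]
wrist_force: [0.8, 0.9, -1.6]
grip_width: 0.0085
gripper_force: 24.6
```

Call:
apply_moves(moves=[[0,0.5,0,0,0,0,8],[0,0.5,0,0,0,0,8]])

```text
t: 14.9
ee_pos: [0.517, 0.0774, 0.1456]
tcp_rot: [[-0.994, 0.109, -0.0], [0.109, 0.994, -0.0], [0.0, -0.0, -1.0]]
wrist_force: [-0.2, -0.6, -2.0]
grip_width: 0.0088
gripper_force: 24.5
```

```bash
python3 m.py
```

```text
14.9 bar+.135 -0.1276 0.0005 0.1456285675113408 F -0.6 0.09 -1.99 T [-0.066  0.038  0.054]
```

Call:
apply_moves(moves=[[0,0.4,0.1,0,0,0,8],[0,0.4,0.1,0,0,0,8]])

```text
t: 15.1
ee_pos: [0.5172, 0.078, 0.1456]
tcp_rot: [[-0.994, 0.109, -0.0], [0.109, 0.994, -0.001], [0.0, -0.001, -1.0]]
wrist_force: [-0.5, -2.3, -0.5]
grip_width: 0.0087
gripper_force: 24.6
```

Call:
apply_moves(moves=[[0,0.4,0.1,0,0,0,8],[0,0.3,0,0,0,0,8]])

```text
t: 15.3
ee_pos: [0.5173, 0.0786, 0.1456]
tcp_rot: [[-0.994, 0.109, 0.0], [0.109, 0.994, -0.001], [-0.0, -0.001, -1.0]]
wrist_force: [-0.5, -1.3, -0.5]
grip_width: 0.0091
gripper_force: 24.7
```

```bash
python3 m.py
```

```text
15.3 bar+.135 -0.1263 0.0003 0.1455812042045285 F -1.35 0.33 -0.48 T [-0.52   0.108 -0.002]
```

Call:
apply_moves(moves=[[0,-0.4,0,0,0,0,8],[0,0,0,0,0,0,9.5],[0,0,0,0,0,0,12],[0,0,0,0,0,0,16],[0,0,0,0,0,0,22],[0,0,0,0,0,0,30],[0,0,0,0,0,0,40],[0,0,0,0,0,0,50]])

```text
t: 16.1
ee_pos: [0.5173, 0.0786, 0.1455]
tcp_rot: [[-0.994, 0.109, 0.0], [0.109, 0.994, 0.0], [-0.0, 0.0, -1.0]]
wrist_force: [-0.4, 0.0, -0.9]
grip_width: 0.0499
gripper_force: 0.0
```

Call:
apply_moves(moves=[[0,0,0,0,0,0,50],[0,0,-5,0,0,0,50],[0,0,-12,0,0,0,50],[0,0,-20,0,0,0,50],[0,0,-25,0,0,0,50],[0,0,-25,0,0,0,50],[0,0,-25,0,0,0,50],[0,0,0,0,0,0,50]])

```text
t: 16.9
ee_pos: [0.5187, 0.0787, 0.2623]
tcp_rot: [[-0.994, 0.109, 0.007], [0.109, 0.994, 0.001], [-0.007, 0.002, -1.0]]
wrist_force: [0.3, 0.9, 0.1]
grip_width: 0.05
gripper_force: 0.0
```

Call:
apply_moves(moves=[[0,-40,0,0,0,0,50],[0,-40,0,0,0,0,50],[0,-40,0,0,0,0,50],[0,-40,0,0,0,0,50],[0,-40,0,0,0,0,50],[0,0,0,0,0,0,50]])

```text
t: 17.5
ee_pos: [0.4949, -0.124, 0.2575]
tcp_rot: [[-0.994, 0.114, -0.0], [0.114, 0.994, -0.001], [0.0, -0.001, -1.0]]
wrist_force: [-0.7, 0.6, -0.4]
grip_width: 0.0501
gripper_force: 0.0
```

```bash
python3 m.py
python3 - <<'E'
from h import *
b=arm.snapshot("top");c=arm.snapshot("side")
A=cv2.resize(b[185:325,90:310],(800,509),interpolation=cv2.INTER_CUBIC)
cv2.imwrite("pics/t5.png",A); cv2.imwrite("pics/s5.png",cv2.resize(c[120:320,140:400],(780,600),interpolation=cv2.INTER_CUBIC))
E
```

```text
17.5 bar+.135 -0.3302 0.0015 0.25748814053972313 F 0.54 0.81 -0.43 T [-0.021 -0.025  0.001]
```

View pics/t5.png

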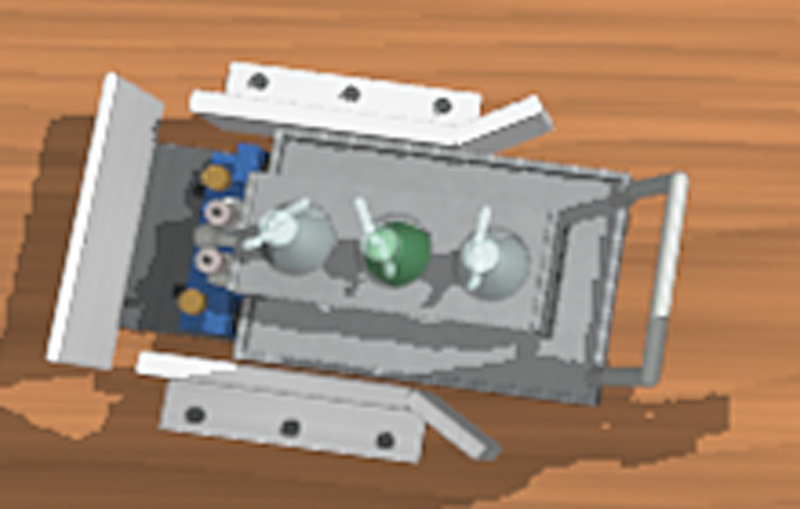

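View pics/s5.png

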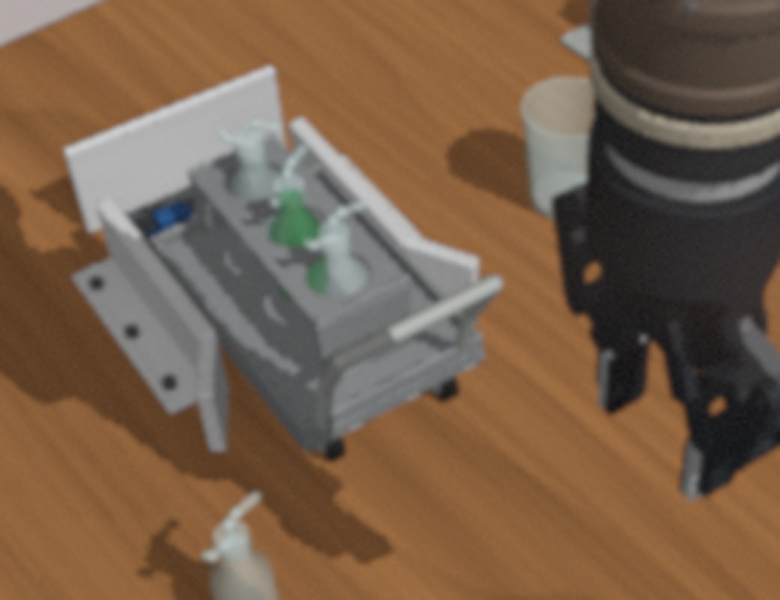

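The top view shows the ball at (210,237) just past the two rollers at (222,210) and (208,262), and the caddy square between the rails. The side view shows all the flasks upright and the rear wheels under the tray with nothing tilted. The force trace fits too: roller contact, then a drop, then the buffers about 13–15 mm after first contact.

```bash
python3 -c "
from station import arm
print(arm.job_done())"
```

```text
the job is handed in; nothing more can be done
None
```

I pushed the caddy into the dock and handed the job in at about 17.6 s; the last pictures and the force readings indicate it is latched against the buffers, with the flasks upright, peak measured push about 3 N and the gripper clear, but the castors were never measured directly — I relied on over 100 mm of straight pushing before the dock to make them trail.

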